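# Book the blue spool at the measuring rack

### The arm

A 6-joint arm with a two-finger parallel gripper is mounted at the origin on the work surface. World frame = base frame: x ahead of the robot, y to its left, z up, the work surface at z = 0. Lengths are in mm, angles in rad, forces in N, time in s.
With the tool pointing down it reaches from about 350 to 875 mm from the base axis. Payload 4.2 kg.
Tool frame: the origin (TCP) lies at the very end of the fingers, on their centre line; the grasp point (between the pads) lies 19 mm behind it; z points along the fingers, y is the line along which they close (so a half turn about z gives the same grasp; the last joint's range is limited). The gripper opens to 85 mm and grips with 20 to 120 N. Pads are 22 mm wide; open, the fingers measure 114 mm over their backs; the gripper's body (76 mm by 85 mm) begins 54 mm behind the grasp point. The pads swing forward as they close: fully open they stand 13 mm farther back than shut.
Start: joints at [1.591, 0.385, 0.008, 0, -1.194, -0.259], TCP at [147.804, 607.251, 231.312] pointing down, gripper open.
Joint ranges: [-3.14, 3.14], [-1.21, 2.06], [-1.07, 1.41], [-3.16, 2.05], [-2.99, -0.16], [-3.1, 3.1]. Speed limits (rad/s): [2.79, 2.79, 3.14, 3.14, 3.14, 3.14].

### API

Orientations are given as a unit quaternion [x, y, z, w].
In Python, from bench import read_state, get_image, get_calibration, job_done gives the robot as it stands.
- The arm moves only by the shell command python3 -m creep 'ROWS'. ROWS is a JSON object of lists of equal length, an entry for each row: "translation": the shift along the world's x, y, z in cm, a list of three; "delta_rot": the turn, a rotation vector about the world's x, y, z in degrees, a list of three; "hand": the finger opening in cm, from 0 to 8.54. A call has 1 to 8 rows; each row is the pose to reach, as a shift and turn from the pose commanded when the call began; what a row does not reach only later rows make up. A row lasts 1/8 s, in which the tool goes at most 62.5 mm and 10.7 degrees, less where a joint would pass 70% of its speed; a pose out of reach is approached as far as the arm can. A call with a gripper value outside its range is refused whole. The fingers move at their own pace and stop on an object; the grip force is fixed at half the most. Time passes only in rows, so rows that repeat a pose let the fingers close. It gives the time, the measured TCP pose, the force, the opening and the grip force at its end, in the units of the state.
- read_state(): the state, without advancing time (a new reading comes with each control period).
- get_image(name): name is "scene" or "top"; returns (picture, depth): 384x512x3 uint8, red, green, blue; 384x512 float32, mm along the optical axis (not along the pixel's ray), 0 where there is no reading.
- get_calibration(name): a dict with "intrinsics" (3x3 intrinsics, pixels), "dist" ([k1, k2, p1, p2, k3] as OpenCV has them; the pictures are not rectified), "xyz" and "attitude" of the camera in the world. Camera axes: x right, y down, z forward; pixel columns grow to the right and rows downward; lengths in mm; the calibration is good to about 2 mm. A picture is of the moment at which its call begins. get_calibration takes no time and is no camera call.
- job_done(): hands the job in; it is judged then, once.
The state is a dict: "clock": time; "joints": joint angles; "joint_vel": joint speeds; "joint_efforts": joint torques, N m; "position": TCP position; "ee_rot": TCP orientation; "contact_force": force on the tool from outside, world axes, zero at the start; "wrist_torque": the same for the moment, N m; "gripper_width": finger opening in mm; "grasp_force": force on a finger pad.
Only numpy, scipy, OpenCV 4.12 (cv2) and the standard library are available. Lean on these libraries where they do the work, as an engineer would, in place of code of your own. Each camera call takes 0.05 s, during which the arm holds its last target. There are 200 camera calls.

### The job

Book in the blue spool: with the fingertips gently press the white button in front of the blue spool fully down and let it come up, then press the green confirm button on the yellow box the same way and withdraw. Do not press the other white buttons or the red stop button, and leave the spools and everything else on the table standing where they are: nothing is to be moved or picked up.

Things in the scene. Friction and masses are not known exactly. Their poses are not given: they have to be found in the camera images.
- rack: Grey and aluminium rack, fixed, 170 x 290 mm. Origin: centre of its underside; x across it, away from the robot; y along it, to the left. Deck 20 mm high with three black round spool seats at x = 35, y = 90, 0, -90 mm; on a 45 mm high ledge (x = -85 to -30) one white button in front of each seat, at x = -58 and the same y. A spool is 93 mm from its own button, 129 mm from the next.
- console: Fixed yellow operator box with a grey face, 110 x 170 x 45 mm. Origin at the centre of its underside; z up. It carries the green button at y = +40 mm and the larger red stop button at y = -42 mm.
- spool_blue: Spool of blue yarn, loose, standing upright in one of the rack's three seats: two white flanges of 72 mm diameter, 60 mm tall in all (top 80 mm above the table), with a round blue label of 48 mm diameter on its top flange. Origin at the centre of its underside; z up. 0.25 kg.
- spool_black: The same kind of spool with black yarn and a black label, in another seat. Origin at the centre of its underside.
- spool_red: The same kind of spool with red yarn and a red label, in another seat. Origin at the centre of its underside.
- bay_left_top (a point): White button, 28 mm across, of the seat at the left end of the rack (+y). It stands 10 mm up from its round black housing, springs back when released and needs about 4 N to go fully down (6 mm). This point is the centre of the cap's top face, about 67 mm above the table when released; z is up.
- bay_mid_top (a point): White button, 28 mm across, of the middle seat. It stands 10 mm up from its round black housing, springs back when released and needs about 4 N to go fully down (6 mm). This point is the centre of the cap's top face, about 67 mm above the table when released; z is up.
- bay_right_top (a point): White button, 28 mm across, of the seat at the right end of the rack (-y). It stands 10 mm up from its round black housing, springs back when released and needs about 4 N to go fully down (6 mm). This point is the centre of the cap's top face, about 67 mm above the table when released; z is up.
- confirm_top (a point): Green confirm button, 28 mm across, on the yellow box. It stands 10 mm up from its round black housing, springs back when released and needs about 4 N to go fully down (6 mm). This point is the centre of the cap's top face, about 67 mm above the table when released; z is up.
- stop_top (a point): Red stop button, 36 mm across, on the yellow box, 82 mm from the green one. To be left alone. This point is the centre of its top face.
- bay_left (a joint): Press depth of the left white button, in m: 0 released, 0.006 fully down; about 4 N holds it down.
- bay_mid (a joint): Press depth of the middle white button, in m: 0 released, 0.006 fully down; about 4 N holds it down.
- bay_right (a joint): Press depth of the right white button, in m: 0 released, 0.006 fully down; about 4 N holds it down.
- confirm (a joint): Press depth of the green confirm button, in m: 0 released, 0.006 fully down; about 4 N holds it down.
- stop (a joint): Press depth of the red stop button, in m: 0 released, 0.006 fully down; about 5 N holds it down.
- empty_reel: Empty black reel standing loose on the table beyond the rack, 60 mm across, 48 mm tall. Origin at the centre of its underside.
- screwdriver: Screwdriver with an orange handle lying loose on the table left of the rack, 180 mm long. Origin on its underside, near the middle.
- oil_bottle: Small bottle with a yellow label and red cap, loose on the table beyond the yellow box, 48 mm across, 110 mm tall. Origin at the centre of its underside.
- caliper: Steel caliper with a black slider lying loose on the table at the far left, 190 mm long. Origin at the underside of its beam, mid-length.
Things that resemble listed ones, but are neither listed nor needed, are in the scene too. Of the things shaped like the console, the yellow one is meant.

How it is judged (in metres and radians):
On the way, in this order (a step that is already met when the one before it is completed fails the run):
1. the white button in front of the blue spool is pressed down (((horizontal distance between spool_blue and bay_left_top below 0.11 m and value of joint bay_left above 0.004 m) or (horizontal distance between spool_blue and bay_mid_top below 0.11 m and value of joint bay_mid above 0.004 m) or (horizontal distance between spool_blue and bay_right_top below 0.11 m and value of joint bay_right above 0.004 m)) and value of joint confirm below 0.0015 m), for 0.1 s.
2. that button is up again and the green confirm button is pressed down (value of joint confirm above 0.004 m and value of joint each of bay_left, bay_mid, bay_right below 0.0015 m), for 0.1 s.
At the end, for the whole second after the job is handed in: All five buttons are up (within 1.5 mm), and the spools, reel, screwdriver, bottle and caliper are within 12 mm of where they were, spools, reel and bottle upright within 0.1 rad and the spools at rest (value of joint each of bay_left, bay_mid, bay_right, confirm, stop below 0.0015 m and distance of each of spool_blue, spool_black, spool_red, empty_reel, screwdriver, oil_bottle, caliper from where it was at the start of the episode below 0.012 m and angle between each of spool_blue, spool_black, spool_red, empty_reel, oil_bottle's own z axis and vertical below 0.1 rad and linear speed of each of spool_blue, spool_black, spool_red below 0.02 m/s); the robot touches nothing.
It fails at once if a white button in front of another spool is pressed (more than 1.5 mm) ((horizontal distance between spool_blue and bay_left_top above 0.11 m and value of joint bay_left above 0.0015 m) or (horizontal distance between spool_blue and bay_mid_top above 0.11 m and value of joint bay_mid above 0.0015 m) or (horizontal distance between spool_blue and bay_right_top above 0.11 m and value of joint bay_right above 0.0015 m)).
It fails at once if the red stop button is pressed (more than 1.5 mm) (value of joint stop above 0.0015 m).
It fails at once if a spool or another loose thing is moved or lifted by more than 12 mm (distance of any of spool_blue, spool_black, spool_red, empty_reel, screwdriver, oil_bottle, caliper from where it was at the start of the episode above 0.012 m).
It fails at once if the rack or the yellow box is pressed harder than 30 N (contact force between any of the arm, the fingers and rack above 30 N or contact force between any of the arm, the fingers and console above 30 N).
It also fails if it takes over 40 s, if anything falls off the work surface, if the arm or the gripper's body presses on something with over 40 N, if the wrist force passes 120 N, or if a joint passes its speed limit or range.

## Working session

There is one attempt and no reset: what is moved stays moved. The work goes in short steps, Python scripts to look and compute and a shell command to move; the robot and the scene stay as the last step left them, time stands still between calls to the robot, and variables do not carry over. Pictures are saved under pics/ and viewed, at most 10 in all, crops included, and the job is handed in when it is done.

```bash
mkdir -p pics
python3 - <<'E'
from bench import *
import cv2,numpy as np
for n in("top","scene"):
    im,d=get_image(n); cv2.imwrite(f"pics/{n}0.png",im[...,::-1]); np.save(f"pics/{n}0.npy",d)
    print(n,get_calibration(n))
s=read_state();print(s["clock"],s["position"],s["ee_rot"],s["gripper_width"])
E
```

```text
top {'intrinsics': array([[480.22095914,   0.        , 265.87880866],
       [  0.        , 480.22095914, 187.70590274],
       [  0.        ,   0.        ,   1.        ]]), 'dist': array([0.01600445, 0.        , 0.        , 0.        , 0.        ]), 'xyz': array([ 267.20890033,  -52.06551282, 1696.61885844]), 'attitude': array([-0.70482634,  0.70647565, -0.03916221,  0.05077698])}
scene {'intrinsics': array([[360.79665835,   0.        , 257.80958291],
       [  0.        , 360.79665835, 189.86094289],
       [  0.        ,   0.        ,   1.        ]]), 'dist': array([-0.04242362,  0.        ,  0.        ,  0.        ,  0.        ]), 'xyz': array([840.33511775, 576.11962017, 927.83046691]), 'attitude': array([ 0.22145701,  0.91310769, -0.33033626, -0.08982811])}
0.1 [147.68901757 606.78260507 230.35437725] [ 9.92870721e-01 -1.19192374e-01 -7.11581878e-05  9.50810562e-04] 85.25396299398439
```

View pics/top0.png

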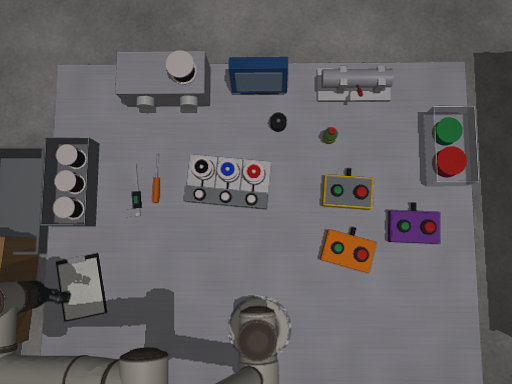

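View pics/scene0.png

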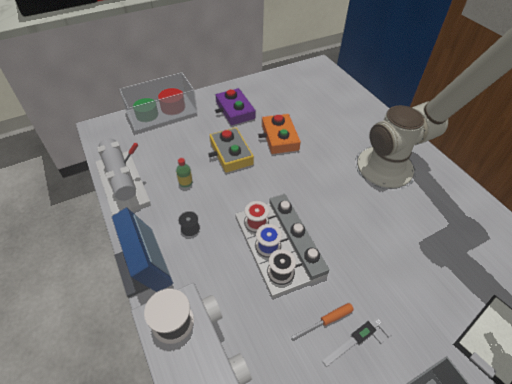

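The top view shows the rack at (228,182). Its spools are black (202,167), blue (228,170) and red (254,172), and the white buttons are at (199,194), (225,197) and (251,199), so the blue spool goes with the middle button. There are three boxes: yellow with a grey face (348,191), orange (349,251) and purple (414,226). The yellow-rimmed one fits the description, with green at (337,190) and red at (362,192). Next I measure the positions and check with an enlarged crop.

```bash
cat > h.py <<'E'
import cv2,numpy as np
from bench import get_calibration
from scipy.spatial.transform import Rotation as R
def cast(n,uv,z):
    c=get_calibration(n); p=cv2.undistortPoints(np.float32([[uv]]),c["intrinsics"],c["dist"])[0,0]
    r=R.from_quat(c["attitude"]).apply([*p,1]); return c["xyz"]+r*(z-c["xyz"][2])/r[2]
def blob(im,lo,hi,near,rad):
    h=cv2.cvtColor(im,cv2.COLOR_BGR2HSV); m=cv2.inRange(h,np.array(lo),np.array(hi))
    w=np.zeros_like(m); cv2.circle(w,near,rad,255,-1); m&=w
    n,_,st,ce=cv2.connectedComponentsWithStats(m)
    i=1+st[1:,4].argmax(); return ce[i],st[i,4]
E
python3 - <<'E'
from h import *
W=((0,0,130),(180,70,255));G=((45,90,40),(90,255,255));B=((105,120,60),(130,255,255));Rd=((0,150,60),(6,255,255))
T=dict(left=(W,67,(199,194),(312,255),5,8),mid=(W,67,(225,197),(298,229),5,8),right=(W,67,(251,199),(285,206),5,8),
 green=(G,67,(337,190),(235,150),9,9),red=(Rd,67,(362,192),(227,135),9,10),blue=(B,80,(228,170),(268,239),12,14))
ims={n:cv2.imread(f"pics/{n}0.png") for n in("top","scene")}
for k,(c,z,a,b,ra,rb) in T.items():
  for n,p,r in(("top",a,ra),("scene",b,rb)):
    try: ce,A=blob(ims[n],*c,p,r); print(k,n,ce.round(1),A,cast(n,ce,z).round(1))
    except Exception as e: print(k,n,e)
t=ims["top"][145:275,180:445]; s=ims["scene"][85:295,195:340]
cv2.imwrite("pics/crop1.png",np.hstack([cv2.resize(t,(530,260)),cv2.resize(s,(180,260))]))
cv2.imwrite("pics/crop1.png",cv2.resize(t,None,fx=3,fy=3,interpolation=cv2.INTER_CUBIC))
E
```

```text
left top [198.6 193.5] 44 [456.7 205.   67. ]
left scene [312.5 252.5] 76 [461.7 208.1  67. ]
mid top [224.7 196. ] 42 [447.7 115.6  67. ]
mid scene [298.7 226.9] 76 [450.8 119.1  67. ]
right top [251.  198.3] 42 [439.4  25.5  67. ]
right scene [285.9 203.8] 74 [441.2  29.7  67. ]
green top [337.2 189.6] 59 [ 468.6 -268.6   67. ]
green scene [234.4 147.5] 37 [ 475. -263.   67.]
red top [361.3 191.3] 89 [ 462.3 -350.3   67. ]
red scene [226.2 133.4] 46 [ 470.  -342.9   67. ]
blue top [227.1 168.7] 122 [540.  106.8  80. ]
blue scene [268.6 234.1] 142 [544.5 108.5  80. ]
```

View pics/crop1.png

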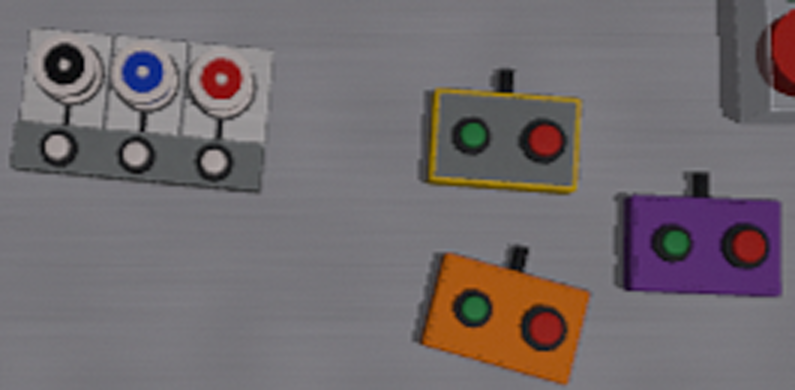

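The crop confirms the middle white button, in front of the blue spool, and the green button on the yellow box with the grey face. Targets are mid ≈ (448,117,67) and green ≈ (470,-267,67). I'll approach high with the fingers closed.

```bash
python3 -m creep '{"translation":[[3.3,-5,0],[6.5,-10.5,0],[9.5,-15.5,0],[12.6,-20.5,0],[15.6,-25.5,0],[18.6,-30.5,0],[21.6,-35.5,0],[24.6,-40.5,0]],"delta_rot":[[0,0,0],[0,0,0],[0,0,0],[0,0,0],[0,0,0],[0,0,0],[0,0,0],[0,0,0]],"hand":[0,0,0,0,0,0,0,0]}'
python3 -m creep '{"translation":[[3,-4.5,0],[5.5,-8.5,-2],[5.5,-8.5,-6],[5.5,-8.5,-10],[5.5,-8.5,-12],[5.5,-8.5,-12],[5.5,-8.5,-12]],"delta_rot":[[0,0,0],[0,0,0],[0,0,0],[0,0,0],[0,0,0],[0,0,0],[0,0,0]],"hand":[0,0,0,0,0,0,0]}'
```

```text
clock: 1.1
position: [394.2, 200.4, 231.3]
ee_rot: [0.993, -0.119, -0.0, -0.0]
contact_force: [1.3, -0.3, -0.8]
gripper_width: -0.0
grasp_force: 0.0
clock: 1.98
position: [449.4, 117.6, 112.1]
ee_rot: [0.993, -0.119, 0.001, -0.0]
contact_force: [0.6, 0.2, 0.6]
gripper_width: 0.2
grasp_force: 0.0
```

Run:
```python
from bench import *
import cv2
im,d=get_image("scene"); cv2.imwrite("pics/s1.png",cv2.resize(im[150:300,220:370,::-1],None,fx=4,fy=4,interpolation=cv2.INTER_CUBIC))
```

```text
(no output)
```

View pics/s1.png

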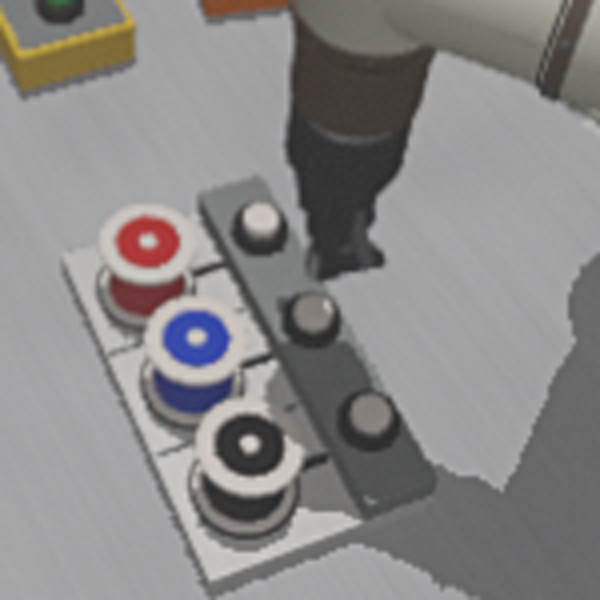

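The fingertips are at crop (348,270), about pixel (307,217.5), and the middle button is at (312,318). I check that against the projection of the measured TCP.

Run:
```python
from h import *
print(cast("scene",(307,217.5),112), cast("scene",(304.5,216.5),112), cast("scene",(309.5,216),112))
```

```text
[433.89662968 126.53429004 112.        ] [438.28891862 120.45490842 112.        ] [424.84955919 125.36238627 112.        ]
```

Run:
```python
from h import *
from bench import *
c=get_calibration("scene"); s=read_state(); T=R.from_quat(s["ee_rot"])
Rc=R.from_quat(c["attitude"])
def proj(P):
    q=Rc.inv().apply(np.atleast_2d(P)-c["xyz"]); return cv2.projectPoints(q,np.zeros(3),np.zeros(3),c["intrinsics"],c["dist"])[0][:,0]
pts=np.array([[0,0,0],[11,14,0],[11,-14,0],[-11,-14,0],[-11,14,0]])
u=proj(s["position"]+T.apply(pts)); print(u.round(1))
im,d=get_image("scene"); im=np.ascontiguousarray(im[...,::-1])
x=im[170:250,265:345].copy(); x=cv2.resize(x,None,fx=7,fy=7,interpolation=cv2.INTER_CUBIC)
x=cv2.convertScaleAbs(x,alpha=1.6,beta=30)
for a,b in u: cv2.circle(x,(int((a-265)*7+3),int((b-170)*7+3)),3,(0,0,255),-1)
cv2.imwrite("pics/s2.png",x)
print(d[205:220,296:318:2].round(0))
```

```text
[[300.6 217.2]
 [295.3 214. ]
 [298.4 222. ]
 [306.  220.5]
 [302.7 212.5]]
[[ 974.  937.  928.  922.  902.  893.  896.  901.  898. 1176. 1174.]
 [ 970.  939.  933.  923.  909.  894.  899.  900. 1176. 1174. 1174.]
 [ 972.  938.  933.  941.  913.  902.  899.  897. 1169. 1171. 1169.]
 [1165.  943.  939.  941.  946.  948.  896.  899. 1168. 1169. 1169.]
 [1164.  961.  942.  956.  958.  956.  899.  900. 1165. 1165. 1164.]
 [1163.  960.  947.  957.  954.  953.  900.  899.  913. 1162. 1158.]
 [ 986.  962.  953.  950.  951.  911.  905.  900.  899. 1160. 1158.]
 [ 989.  967.  957.  947.  909.  912.  904.  898.  899.  898. 1159.]
 [ 990.  975.  949.  929.  910.  900.  899.  900.  897.  899. 1156.]
 [ 992.  980.  946.  934.  914.  898.  897.  898.  897.  897. 1151.]
 [ 996.  980.  948.  933.  918.  900.  897.  894.  895.  899. 1149.]
 [ 993.  983.  976.  936.  918.  899.  896.  898.  899.  903. 1145.]
 [ 998.  983.  980.  938.  918.  899.  899. 1145. 1145. 1145. 1143.]
 [1088.  992.  982.  987.  987. 1140. 1143. 1140. 1142. 1143. 1145.]
 [1088.  991.  987.  989. 1141. 1138. 1138. 1142. 1136. 1140. 1140.]]
```

View pics/s2.png

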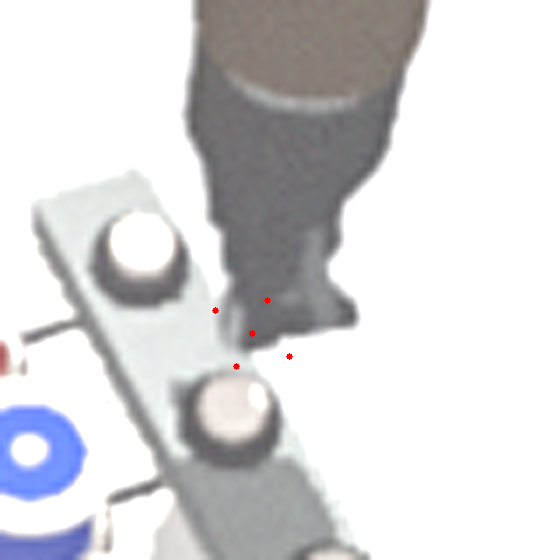

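Run:
```python
from h import *
from bench import *
for n in("scene","top"):
  c=get_calibration(n); s=read_state(); im,d=get_image(n)
  v,u=np.mgrid[0:384,0:512]; p=cv2.undistortPoints(np.float32(np.stack([u,v],-1).reshape(-1,1,2)),c["intrinsics"],c["dist"])[:,0]
  P=R.from_quat(c["attitude"]).apply(np.c_[p,np.ones(len(p))]*d.reshape(-1,1))+c["xyz"]
  k=(d.ravel()>0)&(np.linalg.norm(P[:,:2]-s["position"][:2],axis=1)<60)&(P[:,2]>95)&(P[:,2]<(145 if n=="scene" else 400))
  L=R.from_quat(s["ee_rot"]).inv().apply(P[k]-s["position"])
  print(n,k.sum())
  for lo in range(-60,25,8):
    q=L[(L[:,2]>=lo)&(L[:,2]<lo+8)]
    if len(q): print(lo,len(q),q[:,:2].min(0).round(),q[:,:2].max(0).round(),np.median(q[:,:2],axis=0).round())
```

```text
scene 38
-36 2 [10. -7.] [14. -1.] [12. -4.]
-28 9 [  8. -12.] [14.  6.] [12. -6.]
-20 16 [ -3. -16.] [14.  5.] [10. -9.]
-12 10 [ -2. -14.] [14.  3.] [12. -7.]
-4 1 [10. -6.] [10. -6.] [10. -6.]
top 231
-60 1 [-14.  24.] [-14.  24.] [-14.  24.]
-52 2 [-13.  26.] [-12.  30.] [-12.  28.]
```

The fingertip points in the depth image agree with the measured TCP: the dark part to the right is gripper body, higher up. I descend in small steps.

```bash
python3 -m creep '{"translation":[[0,0,-2],[0,0,-3.8],[0,0,-4.2],[0,0,-4.4],[0,0,-4.6],[0,0,-4.7],[0,0,-4.8],[0,0,-4.8]],"delta_rot":[[0,0,0],[0,0,0],[0,0,0],[0,0,0],[0,0,0],[0,0,0],[0,0,0],[0,0,0]],"hand":[0,0,0,0,0,0,0,0]}'
```

```text
clock: 3.18
position: [449.3, 117.6, 63.7]
ee_rot: [0.993, -0.119, 0.001, -0.0]
contact_force: [-0.1, 1.1, 2.2]
gripper_width: -0.4
grasp_force: 1.3
```

```bash
python3 -m creep '{"translation":[[0,0,-0.1],[0,0,-0.2],[0,0,-0.25],[0,0,-0.25]],"delta_rot":[[0,0,0],[0,0,0],[0,0,0],[0,0,0]],"hand":[0,0,0,0]}'
```

```text
clock: 3.68
position: [449.3, 117.6, 61.1]
ee_rot: [0.993, -0.119, 0.001, -0.0]
contact_force: [0.7, 1.4, 3.6]
gripper_width: 0.1
grasp_force: 2.2
```

```bash
python3 -m creep '{"translation":[[0,0,-0.05],[0,0,-0.1],[0,0,-0.1],[0,0,-0.1]],"delta_rot":[[0,0,0],[0,0,0],[0,0,0],[0,0,0]],"hand":[0,0,0,0]}'
```

```text
clock: 4.18
position: [449.4, 117.6, 60.9]
ee_rot: [0.993, -0.119, 0.001, -0.0]
contact_force: [-1.1, 0.9, 11.1]
gripper_width: -0.3
grasp_force: 5.8
```

The force jumped to 11 N and the cap stopped moving, so the button is fully down. I lift and go to the green button.

```bash
python3 -m creep '{"translation":[[0,0,1],[0,0,5],[0,0,9],[0,-3,10],[0.5,-8,10],[0.8,-13,10],[1,-18,10],[1.3,-23,10]],"delta_rot":[[0,0,0],[0,0,0],[0,0,0],[0,0,0],[0,0,0],[0,0,0],[0,0,0],[0,0,0]],"hand":[0,0,0,0,0,0,0,0]}'
python3 -m creep '{"translation":[[0.3,-5,0],[0.6,-10,0],[0.8,-14,0],[0.9,-15.5,0],[0.9,-15.5,-3],[0.9,-15.5,-5.5],[0.9,-15.5,-5.5],[0.9,-15.5,-5.5]],"delta_rot":[[0,0,0],[0,0,0],[0,0,0],[0,0,0],[0,0,0],[0,0,0],[0,0,0],[0,0,0]],"hand":[0,0,0,0,0,0,0,0]}'
python3 - <<'E'
from bench import *
import cv2
im,d=get_image("scene"); cv2.imwrite("pics/s3.png",cv2.resize(im[90:270,190:330,::-1],None,fx=3.3,fy=3.3,interpolation=cv2.INTER_CUBIC))
E
```

```text
clock: 5.18
position: [460.1, -114.3, 159.1]
ee_rot: [0.993, -0.119, -0.002, -0.0]
contact_force: [1.0, -0.6, 0.3]
gripper_width: 0.1
grasp_force: 0.0
clock: 6.18
position: [471.2, -267.5, 105.6]
ee_rot: [0.993, -0.119, 0.0, 0.0]
contact_force: [-0.4, 0.1, 0.2]
gripper_width: -0.2
grasp_force: 0.0
```

View pics/s3.png

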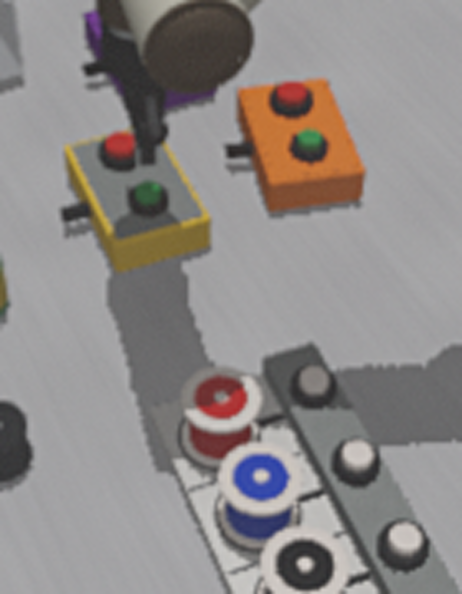

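The tips at crop (148,160) are directly above the green button (148,195). The middle white button is up again and the spools haven't moved. I press down.

```bash
python3 -m creep '{"translation":[[0,0,-2],[0,0,-3.4],[0,0,-3.7],[0,0,-3.9],[0,0,-4.1],[0,0,-4.3],[0,0,-4.4],[0,0,-4.4]],"delta_rot":[[0,0,0],[0,0,0],[0,0,0],[0,0,0],[0,0,0],[0,0,0],[0,0,0],[0,0,0]],"hand":[0,0,0,0,0,0,0,0]}'
```

```text
clock: 7.22
position: [471.0, -267.8, 61.1]
ee_rot: [0.993, -0.119, 0.0, 0.0]
contact_force: [-1.8, 0.6, 4.3]
gripper_width: -0.1
grasp_force: 2.1
```

```bash
python3 -m creep '{"translation":[[0,0,-0.05],[0,0,-0.1],[0,0,-0.1],[0,0,-0.1]],"delta_rot":[[0,0,0],[0,0,0],[0,0,0],[0,0,0]],"hand":[0,0,0,0]}'
```

```text
clock: 7.72
position: [470.9, -267.8, 61.0]
ee_rot: [0.993, -0.119, 0.0, 0.0]
contact_force: [-2.9, 3.5, 9.7]
gripper_width: -0.1
grasp_force: 4.9
```

The green button is also fully down (9.7 N, no further travel). I withdraw.

```bash
python3 -m creep '{"translation":[[0,0,1],[0,0,5],[0,0,10],[0,0,14],[0,0,14],[0,0,14],[0,0,14],[0,0,14]],"delta_rot":[[0,0,0],[0,0,0],[0,0,0],[0,0,0],[0,0,0],[0,0,0],[0,0,0],[0,0,0]],"hand":[0,0,0,0,0,0,0,0]}'
python3 - <<'E'
from bench import *
import cv2
im,d=get_image("scene"); cv2.imwrite("pics/s4.png",im[...,::-1])
E
```

```text
clock: 8.72
position: [470.3, -267.6, 198.6]
ee_rot: [0.993, -0.119, -0.001, -0.0]
contact_force: [0.2, 0.2, -0.2]
gripper_width: 0.0
grasp_force: 0.0
```

View pics/s4.png

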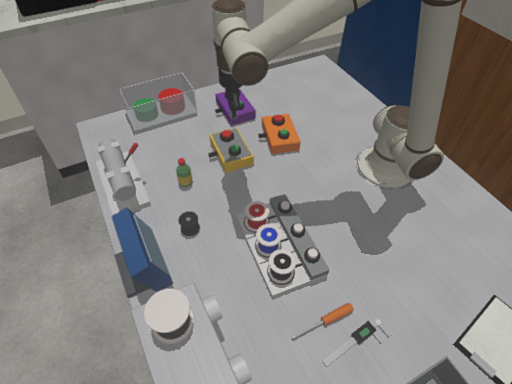

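The arm is clear above the box. The buttons are up, and the spools (257,215), (268,240), (281,265) and the other things stand where they were.

```bash
python3 -c "from bench import job_done; print(job_done())"
```

```text
the job is handed in; nothing more can be done
None
```

The job is handed in: I pressed the blue spool's white button (the middle one) and then the green confirm button on the yellow box, both fully down and released, and the last picture shows nothing else moved.

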